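# Make up an ink kit and a colour kit

## Robot

A 6-joint arm with a two-finger parallel gripper is mounted at the origin on a cart in front of the work surface, level with it; the furniture and walls round the work are solid. World frame = base frame: x ahead of the robot, y to its left, z up, the work surface at z = 0. Lengths are in m, angles in degrees, forces in N, time in s.
With the tool pointing down it reaches from about 0.25 to 0.725 m from the base axis. Payload 9.7 kg.
Tool frame: the origin (TCP) lies midway between the tips of the shut fingers; the grasp point (between the pads) lies 19 mm behind it (bot.hold_point_z is the distance from the TCP to the grasp point, in m); z points along the fingers, y is the line along which they close (so a half turn about z gives the same grasp; the last joint's range is limited). The gripper opens to 85 mm and grips with 20 to 120 N. Pads are 22 mm wide; open, the fingers measure 114 mm over their backs; the gripper's body (76 mm by 85 mm) begins 54 mm behind the grasp point. The pads swing forward as they close: fully open they stand 13 mm farther back than shut.
Start: joints at [68.239, 4.979, 10.078, 95.1, 0, 90], TCP at [0.204, 0.511, 0.231] pointing down, gripper open.
Joint ranges: [-179.16, 179.16], [-48.56, 103.87], [-65.8, 70.77], [-126.05, 130.52], [-82.76, 87.17], [-180, 180]. Speed limits (degrees/s): [127.2, 127.2, 147.25, 180, 180, 180].

## Interface

Orientations are given as [roll, pitch, yaw] about the fixed x, y, z axes, in that order (R = Rz(yaw) Ry(pitch) Rx(roll)).
In Python, from workcell import bot gives the robot as it stands.
- The arm moves only by the tool play_rows, never from a script. Its argument "steps" is a list that holds one entry, the list of rows, each a list of 4 numbers: the shift along the tool's x, y, z in m, then the turn about the tool's z in rad. In form: [[[tx, ty, tz, yaw], ...]]. A call has exactly 5 rows; each row shifts and turns the commanded pose from where the row before left it, along the tool's axes as they then stand; what a row does not reach is not made up. A row lasts 1/12 s, in which the tool goes at most 41.7 mm and 7.16 degrees, less where a joint would pass 70% of its speed; a pose out of reach is approached as far as the arm can. A call is refused whole if a number of a shift passes 0.0417 or a number of a turn 0.125, either way. A call with a gripper value outside its range is refused whole. "gripper" is the finger opening in m, from 0 to 0.0854, set as the call begins (left out, the last holds). The fingers move at their own pace and stop on an object; "squeeze" is the grip in N (left out, the last holds). Time passes only in rows, so rows that do not move let the fingers close, or fill a call up. It gives the time, the measured TCP pose, the force, the opening and the grip force at its end, in the units of the state.
- bot.get_obs(): the state, without advancing time (a new reading comes with each control period).
- bot.camera(name): name is "scene" or "top"; returns a dict with "img" (384x512x3 uint8, blue, green, red), "vfov" (degrees; the focal length in pixels is half the picture's height over the tangent of half this angle, whatever the lens; pixels are square), "cx", "cy" (the principal point, pixels), "xyz" and "attitude" of the camera in the world. Camera axes: x right, y down, z forward; pixel columns grow to the right and rows downward; lengths in m; the calibration is good to about 2 mm. A picture is of the moment at which its call begins. There is no depth.
- bot.job_done(): hands the job in; it is judged then, once.
The state is a dict: "time": time; "q": joint angles; "qd": joint speeds; "joint_efforts": joint torques, N m; "ee_pos": TCP position; "tcp_rot": TCP orientation; "wrist_force": force on the tool from outside, world axes, zero at the start; "torque": the same for the moment, N m; "opening": finger opening in m; "grasp_force": force on a finger pad.
Only numpy, scipy, OpenCV 4.12 (cv2) and the standard library are available. Lean on these libraries where they do the work, as an engineer would, in place of code of your own. Each camera call takes 0.05 s, during which the arm holds its last target. There are 200 camera calls.

## Task

Make up the two kits from the stock standing between the trays: the ink stone, the ink stick and the dropper bottle go into the larger tray as the ink kit, the pigment jar and the gum tin into the smaller tray as the colour kit. Set each thing down, right way up and without dropping it, in the recess cut for it so that it sits fully down on the felt, and leave the mortar, the water pot and the tape roll where they are.

Things in the scene. Friction and masses are not known exactly. Their poses are not given: they have to be found in the camera images.
- ink_tray: The larger tray. Low fixed wooden tray, pale card insert, 172 x 160 mm (x by y). Origin: centre of underside. Felt recess floors at z 4 mm, insert top 11, rim 12 (recesses 7 deep). Recess centres (x, y): ink stone (40, 0), rectangle 75 x 111; ink stick (-41, 26), slot 31 x 84 crossed at its middle by an equally deep finger notch 69 x 36; dropper bottle (-41, -48), round hole 40 across.
- colour_tray: The smaller tray. Low fixed wooden tray, pale card insert, 110 x 160 mm (x by y). Origin: centre of underside. Felt recess floors at z 4 mm, insert top 11, rim 12 (recesses 7 deep). Recess centres (x, y): gum tin (0, 26), round hole 80 across; pigment jar (0, -46), round hole 40 across (same as the bottle's hole in the other tray).
- ink_stone: Black oblong ink stone with an uneven outline, 63 (x) by 99 (y) by 21 (z) mm, 0.3 kg nominal. Lies flat, well side up; origin at the centre of its underside, y along its length. Grasp it across its 63 mm width from above; its sides can be held 10 mm above its underside and up.
- ink_stick: Flat black moulded ink stick, 19 (x) by 72 (y) by 10 (z) mm, 24 g nominal. Lies flat; origin at the centre of its underside, y along its length. Grasp it across its 19 mm width.
- dropper_bottle: Amber glass bottle with a black dropper cap, 28 mm diameter, 86 mm tall, 50 g nominal, standing. Origin at the centre of its underside, z up. Grasp round the body, the lowest 49 mm (above that, the narrow neck and cap cannot be gripped).
- pigment_jar: Clear glass jar of white pigment with a glass stopper, 27 mm diameter, 61 mm tall, 45 g nominal, standing. Origin at the centre of its underside, z up. Grasp round the body, the lowest 43 mm.
- gum_tin: Round flat tin with a blue lid, 68 mm diameter, 24 mm tall, 60 g nominal. Origin at the centre of its underside, z up. Grasp across its diameter from above.
- mortar: Bystander: white porcelain mortar, 85 mm diameter, 49 mm tall, loose. Origin at the centre of its underside.
- water_pot: Bystander: celadon green water pot, 69 mm diameter, 54 mm tall, loose. Origin at the centre of its underside.
- tape_roll: Bystander: roll of paper tape lying flat, 69 mm diameter, 18 mm tall, loose. Origin at the centre of its underside.
There are look-alikes about, which are no part of the job. What is shaped like the pigment_jar but yellow is not meant.

How it is judged:
By the outcome, as a careful person would: the job done as asked, in the order asked, and still so for the second after the job is handed in, with the robot touching nothing.
It also fails if it takes over 128 s, if anything falls off the work surface, if the arm or the gripper's body presses on something with over 40 N, if the wrist force passes 120 N, or if a joint passes its speed limit or range.

## Working session

There is one attempt and no reset: what is moved stays moved. The work goes in short steps, Python scripts to look and compute and a tool call to move; the robot and the scene stay as the last step left them, time stands still between calls to the robot, and variables do not carry over. Pictures are saved under pics/ and viewed, at most 15 in all, crops included, and the job is handed in when it is done.

Besides the shell and the picture viewer there is one more tool, called after "Call:" as name(argument=value, ...), one argument or row to a line, values as JSON. play_rows: Moves the arm, as the interface text tells. Its arguments: {"type":"object","properties":{"steps":{"type":"array","items":{"type":"array","items":{"type":"array","items":{"type":"number"}}}},"gripper":{"type":"number"},"squeeze":{"type":"number"}},"required":["steps"]}

```bash
mkdir -p pics; ls
python3 - <<'E'
from workcell import bot
import cv2
for n in("top","scene"):
    c=bot.camera(n); cv2.imwrite(f"pics/{n}0.png",cv2.resize(c["img"],(800,600),interpolation=cv2.INTER_CUBIC))
    print(n,{k:c[k] for k in c if k!="img"})
o=bot.get_obs();print(o, bot.hold_point_z)
E
```

```text
pics
top {'vfov': 56.76601291486577, 'cx': 258.5062525471086, 'cy': 191.86947160622492, 'xyz': array([ 0.38691095, -0.02243408,  1.07368516]), 'attitude': array([-171.46269189,    1.6741297 ,  -89.98361511])}
scene {'vfov': 48.45412213199047, 'cx': 257.5969832818781, 'cy': 186.54270281794257, 'xyz': array([-0.24289191,  0.4626508 ,  0.58230363]), 'attitude': array([-120.52019168,    0.83845578, -121.78558993])}
{'time': 0.1, 'q': array([6.82367047e+01, 5.00907558e+00, 1.00375573e+01, 9.51005954e+01,
       8.91058964e-05, 8.99984374e+01]), 'qd': array([-0.0129831 , -0.04490037,  0.09138588,  0.07197287, -0.00471557,
       -0.06728821]), 'joint_efforts': array([-2.29100278e-04, -5.21561193e+01,  4.65652156e+01,  1.59909809e-02,
       -6.99548605e-05, -1.67746883e-06]), 'ee_pos': array([0.20384283, 0.51059301, 0.2306303 ]), 'tcp_rot': array([-1.79927886e+02, -9.10726073e-05,  1.58238267e+02]), 'wrist_force': array([-0.48236523,  1.11375662,  0.2287406 ]), 'torque': array([ 0.01419795,  0.03060492, -0.01901281]), 'grasp_force': 0.0, 'opening': 0.08551352035489758} 0.0187
```

View pics/top0.png

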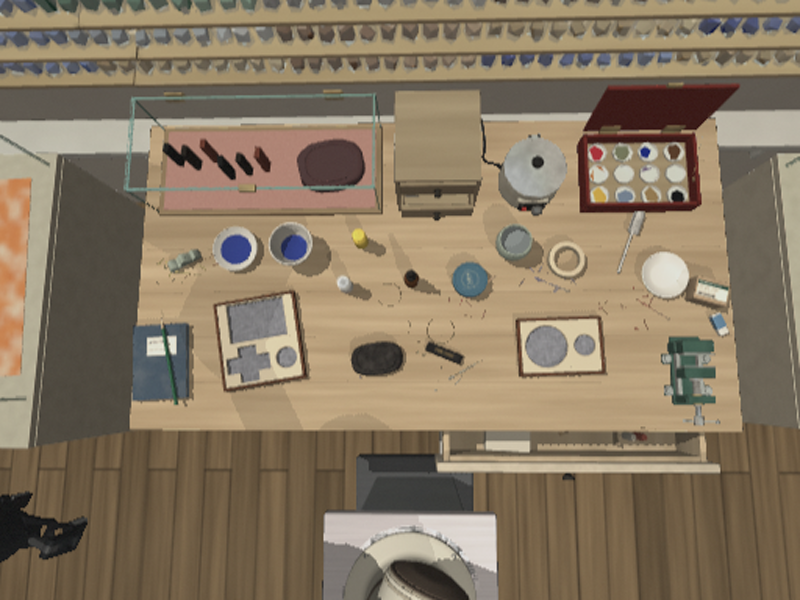

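View pics/scene0.png

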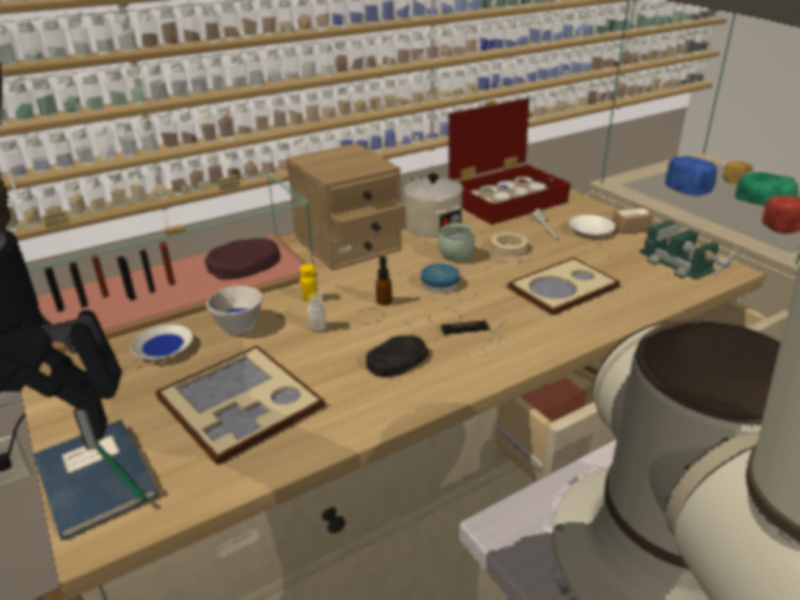

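```bash
cat > h.py <<'E'
import numpy as np, cv2
from scipy.spatial.transform import Rotation as R
from workcell import bot
def ray(c,u,v):
    f=c["img"].shape[0]/2/np.tan(np.radians(c["vfov"]/2))
    return R.from_euler("xyz",c["attitude"],degrees=True).apply([(u-c["cx"])/f,(v-c["cy"])/f,1.])
def world(c,u,v,z):
    d=ray(c,u,v); return c["xyz"]+d*(z-c["xyz"][2])/d[2]
def proj(c,p):
    f=c["img"].shape[0]/2/np.tan(np.radians(c["vfov"]/2))
    q=R.from_euler("xyz",c["attitude"],degrees=True).inv().apply(np.array(p)-c["xyz"])
    return f*q[...,0]/q[...,2]+c["cx"], f*q[...,1]/q[...,2]+c["cy"]
def crop(c,name,x0,y0,w,h,s):
    im=cv2.resize(c["img"][y0:y0+h,x0:x0+w],None,fx=s,fy=s,interpolation=cv2.INTER_CUBIC)
    cv2.imwrite("pics/"+name,im); return im
def goto(x,y,z,yaw=None):
    """remaining shift in tool axes"""
    o=bot.get_obs(); r=R.from_euler("xyz",o["tcp_rot"],degrees=True)
    d=r.inv().apply(np.array([x,y,z])-o["ee_pos"])
    return d
E
python3 - <<'E'
from h import *
c=bot.camera("top"); crop(c,"L.png",132,140,133,120,5); crop(c,"Rr.png",255,140,140,120,5)
E
```

```text
(no output)
```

View pics/L.png

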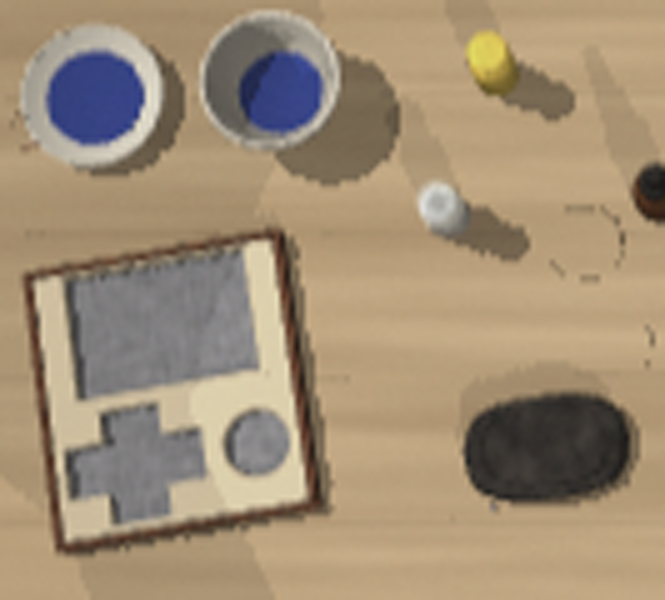

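View pics/Rr.png

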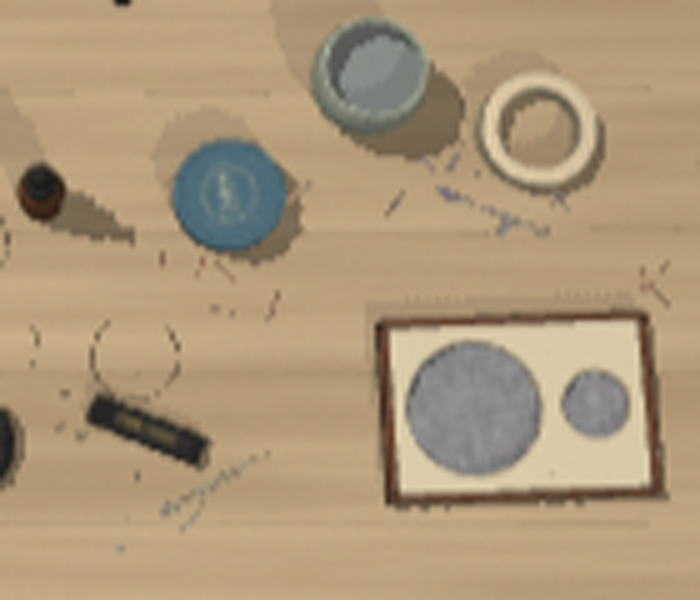

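```bash
cat > m.py <<'E'
from h import *
from scipy.optimize import least_squares
c=bot.camera("top"); s=bot.camera("scene")
n=lambda x0,p:(x0+(p[0]+.5)/5-.5,140+(p[1]+.5)/5-.5)
def fit(name,x0,pts,g):
    P=np.array([[a,b,z] for (a,b,z),_ in pts])/1000; U=np.array([n(x0,p) for _,p in pts])
    def pr(q):
        co,si=np.cos(q[2]),np.sin(q[2])
        W=np.c_[q[0]+co*P[:,0]-si*P[:,1],q[1]+si*P[:,0]+co*P[:,1],P[:,2]]
        return (np.array(proj(c,W)).T-U)
    r=least_squares(lambda q:pr(q).ravel(),g); print(name,r.x[:2].round(4),np.degrees(r.x[2]).round(2),"maxres px",abs(r.fun).max().round(2)); return r.x
I=fit("ink",132,[((86,80,12),(25,273)),((86,-80,12),(283,230)),((-86,-80,12),(325,506)),((-86,80,12),(60,551)),
 ((77.5,55.5,11),(68,282)),((77.5,-55.5,11),(243,250)),((2.5,-55.5,11),(258,368)),((2.5,55.5,11),(82,398)),((-41,-48,11),(257,441))],[.35,.27,.15])
C=fit("col",255,[((55,80,12),(376,320)),((55,-80,12),(648,312)),((-55,-80,12),(664,495)),((-55,80,12),(388,504)),
 ((0,26,11),(473,407)),((0,-46,11),(595,403))],[.35,-.2,0])
def T(q,a,b):
    co,si=np.cos(q[2]),np.sin(q[2]); return (q[0]+co*a/1e3-si*b/1e3,q[1]+si*a/1e3+co*b/1e3)
for k,q,a,b in [("stone",I,40,0),("stick",I,-41,26),("bottle",I,-41,-48),("tin",C,0,26),("jar",C,0,-46)]: print(" recess",k,np.round(T(q,a,b),4))
g=c["img"].max(2)
for k,x0,bb,z in [("stone",132,(450,380,650,515),.012),("stick",255,(75,385,220,475),.008)]:
    xa,ya=[int(v) for v in n(x0,bb[:2])]; xb,yb=[int(v) for v in n(x0,bb[2:])]
    b=cv2.resize(g[ya:yb,xa:xb],None,fx=8,fy=8,interpolation=cv2.INTER_CUBIC)<85
    nn,l,st,ce=cv2.connectedComponentsWithStats(b.astype(np.uint8)); i=1+st[1:,4].argmax()
    v,u=np.where(l==i); W=np.array([world(c,xa+(a+.5)/8-.5,ya+(d+.5)/8-.5,z)[:2] for a,d in zip(u[::7],v[::7])])
    (cx,cy),wh,an=cv2.minAreaRect((W*1000).astype(np.float32)); e,V=np.linalg.eigh(np.cov(W.T)); d=V[:,1]
    print(k,W.mean(0).round(4),"rect",round(cx,1),round(cy,1),np.round(wh,1),"rect ang",round(an,1),"long axis deg from x",np.degrees(np.arctan2(d[1],d[0])).round(1))
for k,x0,p,z in [("bottle",255,(42,182),.086),("jar",132,(438,203),.061),("tin",255,(230,195),.024)]:
    w=world(c,*n(x0,p),z); u=[np.array(proj(s,[w[0],w[1],zz]))*800/512 for zz in (0,z)]
    print(k,w.round(4),"scene px800 base/top",np.round(u).tolist())
E
python3 m.py
```

```text
ink [0.47   0.2877] 9.85 maxres px 0.81
col [ 0.4582 -0.2869] 1.78 maxres px 0.45
 recess stone [0.5094 0.2946]
 recess stick [0.4252 0.3063]
 recess bottle [0.4378 0.2334]
 recess tin [ 0.4574 -0.2609]
 recess jar [ 0.4596 -0.3329]
stone [0.434  0.0604] rect 433.9 60.5 [62.2 98.7] rect ang 4.9 long axis deg from x 96.1
stick [ 0.4451 -0.0671] rect 445.2 -67.3 [72.  18.8] rect ang 67.3 long axis deg from x 67.7
bottle [ 0.5806 -0.0062  0.086 ] scene px800 base/top [[386.0, 304.0], [385.0, 258.0]]
jar [0.5738 0.1215 0.061 ] scene px800 base/top [[319.0, 329.0], [316.0, 296.0]]
tin [ 0.5842 -0.1178  0.024 ] scene px800 base/top [[440.0, 285.0], [441.0, 273.0]]
```

Call:
play_rows(
  steps=[
    [[0,0,0,0.12],[0,0,0,0.12],[0,0,0,0.12],[0,0,0,0.12],[0,0,0,0.12]],
  ],
  gripper=0.0854,
)

```text
time: 0.67
ee_pos: [0.2039, 0.5108, 0.2312]
tcp_rot: [-180.0, 0.0, 123.5]
wrist_force: [-1.0, -0.1, -0.5]
opening: 0.0858
grasp_force: 0.0
```

Call:
play_rows(
  steps=[
    [[0,0,0,0.12],[0,0,0,0.12],[0,0,0,0.12],[0,0,0,0.12],[0,0,0,0.006]],
  ],
)

```text
time: 1.08
ee_pos: [0.2039, 0.5107, 0.2311]
tcp_rot: [-180.0, 0.0, 95.7]
wrist_force: [-0.5, -0.2, 0.1]
opening: 0.0854
grasp_force: 0.0
```

Call:
play_rows(
  steps=[
    [[-0.0315,0.0121,0.0087,0],[-0.0315,0.0121,0.0087,0],[-0.0315,0.0121,0.0087,0],[-0.0315,0.0121,0.0087,0],[-0.0315,0.0121,0.0087,0]],
  ],
)

```text
time: 1.5
ee_pos: [0.2808, 0.3591, 0.1873]
tcp_rot: [180.0, -0.0, 96.3]
wrist_force: [-0.3, 0.8, 0.0]
opening: 0.0855
grasp_force: 0.0
```

Call:
play_rows(
  steps=[
    [[-0.0315,0.0121,0.0087,0],[-0.0315,0.0121,0.0087,0],[-0.0315,0.0121,0.0087,0],[-0.0315,0.0121,0.0087,0],[-0.0315,0.0121,0.0087,0]],
  ],
)

```text
time: 1.92
ee_pos: [0.3576, 0.2087, 0.144]
tcp_rot: [180.0, -0.0, 96.3]
wrist_force: [0.8, -0.4, -0.5]
opening: 0.0855
grasp_force: 0.0
```

Call:
play_rows(
  steps=[
    [[-0.0315,0.0121,0.0087,0],[-0.0315,0.0121,0.0087,0],[-0.0315,0.0121,0.0087,0],[-0.0315,0.0121,0.0087,0],[-0.0315,0.0121,0.0087,0]],
  ],
)

```text
time: 2.33
ee_pos: [0.4344, 0.0582, 0.1006]
tcp_rot: [180.0, -0.0, 96.3]
wrist_force: [0.9, 1.3, -0.2]
opening: 0.0858
grasp_force: 0.0
```

```bash
cat >> h.py <<'E'
def rem(x,y,z,yaw):
    "print the turn (do it first) and then the shift in the turned tool axes"
    o=bot.get_obs(); p=o["ee_pos"]; t=-np.radians((yaw-o["tcp_rot"][2]+180)%360-180)
    r=R.from_euler("xyz",[180,0,yaw],degrees=True)
    print("t",o["time"].__round__(2),"pos",p.round(4),o["tcp_rot"].round(2),"q",o["q"].round(0),"open",round(o["opening"],4),"turn",t.round(3),"shift",r.inv().apply(np.array([x,y,z])-p).round(4))
E
python3 -c "
from h import *
rem(.434,.0605,.002,96)"
```

```text
t 2.33 pos [0.4344 0.0582 0.1006] [179.96  -0.    96.26] q [  8. -11. -20.  81.   0.  91.] open 0.0858 turn 0.004 shift [ 0.0023 -0.0001  0.0986]
```

Call:
play_rows(
  steps=[
    [[0.0023,0,0.025,0],[0,0,0.025,0],[0,0,0.02,0],[0,0,0.016,0],[0,0,0.0125,0]],
  ],
)

```text
time: 2.75
ee_pos: [0.433, 0.0619, 0.0007]
tcp_rot: [-179.9, 0.0, 96.2]
wrist_force: [0.8, -0.2, 0.1]
opening: 0.0853
grasp_force: 0.0
```

Call:
play_rows(
  steps=[
    [[0,0,0,0],[0,0,0,0],[0,0,0,0],[0,0,0,0],[0,0,0,0]],
  ],
  gripper=0.05,
  squeeze=60,
)

```text
time: 3.17
ee_pos: [0.4343, 0.0624, 0.0035]
tcp_rot: [179.9, -0.0, 96.1]
wrist_force: [-2.2, -0.9, 5.8]
opening: 0.058
grasp_force: 64.9
```

Call:
play_rows(
  steps=[
    [[0,0,0,0],[0,0,0,0],[0,0,0,0],[0,0,0,0],[0,0,0,0]],
  ],
)

```text
time: 3.58
ee_pos: [0.4343, 0.0623, 0.0035]
tcp_rot: [179.9, -0.0, 96.1]
wrist_force: [-2.9, -0.1, 5.8]
opening: 0.0582
grasp_force: 65.0
```

Call:
play_rows(
  steps=[
    [[0,0,-0.005,0],[0,0,-0.01,0],[0,0,-0.015,0],[0,0,-0.018,0],[0,0,-0.012,-0.065]],
  ],
)

```text
time: 4.0
ee_pos: [0.434, 0.0623, 0.0644]
tcp_rot: [179.9, 0.0, 99.7]
wrist_force: [0.5, -0.3, -2.7]
opening: 0.0582
grasp_force: 64.4
```

```bash
python3 -c "
from h import *
o=bot.get_obs();print(o['grasp_force'],o['wrist_force'])
rem(.509,.2964,.008,99.85)"
```

```text
64.36964554712176 [ 0.51550432 -0.32117745 -2.6731252 ]
t 4.0 pos [0.434  0.0623 0.0644] [179.93   0.    99.71] q [  8. -10. -23.  77.  -0.  88.] open 0.0582 turn -0.003 shift [0.2178 0.1139 0.0564]
```

Call:
play_rows(
  steps=[
    [[0.011,0.0057,0,-0.003],[0.017,0.009,0,0],[0.024,0.0125,0,0],[0.0284,0.0148,0,0],[0.0284,0.0148,0,0]],
  ],
)

```text
time: 4.42
ee_pos: [0.4713, 0.1803, 0.0632]
tcp_rot: [180.0, -0.0, 99.9]
wrist_force: [0.9, -0.4, -3.5]
opening: 0.0579
grasp_force: 64.4
```

Call:
play_rows(
  steps=[
    [[0.0284,0.0148,0,0],[0.0284,0.0148,0,0],[0.024,0.0125,0,0],[0.017,0.009,0,0],[0.0112,0.006,0,0]],
  ],
)

```text
time: 4.83
ee_pos: [0.5087, 0.2985, 0.0626]
tcp_rot: [180.0, -0.0, 100.0]
wrist_force: [0.5, -0.3, -3.6]
opening: 0.058
grasp_force: 64.4
```

Call:
play_rows(
  steps=[
    [[0,0,0.01,0],[0,0,0.01,0],[0,0,0.008,0],[0,0,0,0],[0,0,0,0]],
  ],
)

```text
time: 5.25
ee_pos: [0.5078, 0.2952, 0.0335]
tcp_rot: [-179.9, 0.0, 99.9]
wrist_force: [0.0, -0.1, -2.5]
opening: 0.0573
grasp_force: 64.4
```

```bash
python3 -c "
from h import *
o=bot.get_obs();print(o['grasp_force'],o['wrist_force'])
rem(.509,.2964,.008,99.85)
a=bot.camera('top');b=bot.camera('scene')
A=crop(a,'x.png',120,180,80,75,5)
f=512/800
B=crop(b,'x.png',85,200,140,100,4)
B=cv2.resize(B,(400,375)) if 0 else cv2.resize(B,(525,375)); cv2.imwrite('pics/s1.png',np.hstack([A,B])[:, :800] if A.shape[1]+B.shape[1]<=800 else cv2.resize(np.hstack([A,B]),(800,324)))
"
```

```text
64.39303146209568 [ 0.01393499 -0.10020264 -2.50624316]
t 5.25 pos [0.5078 0.2952 0.0335] [-1.799e+02  4.000e-02  9.986e+01] q [ 30.  11.  -5.  74.  -0. 110.] open 0.0573 turn 0.0 shift [0.0009 0.0014 0.0255]
```

View pics/s1.png

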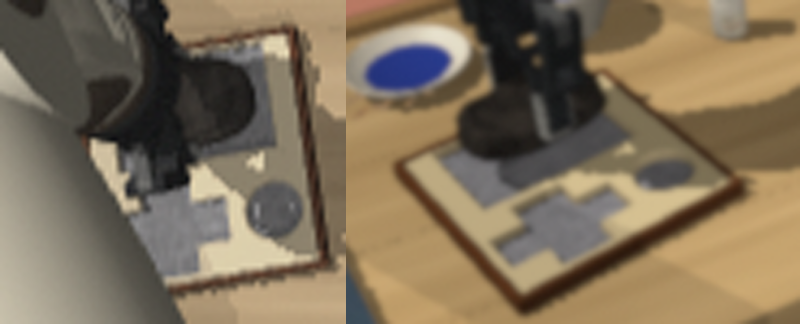

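The stone (crop ~215,100) hovers over its recess, aligned with the tray. Lowering.

Call:
play_rows(
  steps=[
    [[0.0009,0.0014,0.006,0],[0,0,0.006,0],[0,0,0.005,0],[0,0,0.003,0],[0,0,0,0]],
  ],
)

```text
time: 5.77
ee_pos: [0.5091, 0.2971, 0.0131]
tcp_rot: [-179.9, 0.0, 99.9]
wrist_force: [0.2, -0.2, -3.4]
opening: 0.0579
grasp_force: 64.4
```

Call:
play_rows(
  steps=[
    [[0,0,0.0015,0],[0,0,0.0015,0],[0,0,0.001,0],[0,0,0.001,0],[0,0,0,0]],
  ],
)

```text
time: 6.18
ee_pos: [0.5096, 0.2975, 0.0091]
tcp_rot: [-180.0, 0.0, 99.9]
wrist_force: [-1.1, 0.3, -3.0]
opening: 0.0578
grasp_force: 64.4
```

Call:
play_rows(
  steps=[
    [[0,0,0.0005,0],[0,0,0.0005,0],[0,0,0.0005,0],[0,0,0,0],[0,0,0,0]],
  ],
)

```text
time: 6.6
ee_pos: [0.5097, 0.2975, 0.0078]
tcp_rot: [180.0, 0.0, 99.9]
wrist_force: [0.4, 0.4, -3.5]
opening: 0.0581
grasp_force: 64.4
```

Call:
play_rows(
  steps=[
    [[0,0,0.0005,0],[0,0,0.0005,0],[0,0,0.0005,0],[0,0,0,0],[0,0,0,0]],
  ],
)

```text
time: 7.02
ee_pos: [0.5097, 0.2975, 0.0075]
tcp_rot: [180.0, -0.0, 99.9]
wrist_force: [-3.9, -2.7, 7.3]
opening: 0.058
grasp_force: 65.9
```

Call:
play_rows(
  steps=[
    [[0,0,0,0],[0,0,0,0],[0,0,0,0],[0,0,0,0],[0,0,0,0]],
  ],
  gripper=0.08,
)

```text
time: 7.43
ee_pos: [0.5097, 0.2975, 0.0062]
tcp_rot: [180.0, -0.0, 99.9]
wrist_force: [0.1, -0.4, 0.1]
opening: 0.0803
grasp_force: 0.0
```

Call:
play_rows(
  steps=[
    [[0,0,-0.01,0],[0,0,-0.02,0],[0,0,-0.03,0],[0,0,-0.03,0],[0,0,-0.01,0]],
  ],
)

```text
time: 7.85
ee_pos: [0.511, 0.2983, 0.1118]
tcp_rot: [179.7, -0.1, 99.9]
wrist_force: [0.5, -0.4, 1.0]
opening: 0.0802
grasp_force: 0.0
```

Call:
play_rows(
  steps=[
    [[0,0,0,0.112],[0,0,0,0.112],[0,0,0,0.112],[0,0,0,0.112],[0,0,0,0.113]],
  ],
  gripper=0.035,
)

```text
time: 8.27
ee_pos: [0.5097, 0.2975, 0.1068]
tcp_rot: [180.0, -0.0, 67.5]
wrist_force: [1.0, -0.6, -0.5]
opening: 0.0353
grasp_force: 0.0
```

```bash
python3 -c "
from h import *
rem(.4452,-.0672,.0015,67.6)"
```

```text
t 8.27 pos [0.5097 0.2975 0.1068] [ 1.7999e+02 -1.0000e-02  6.7450e+01] q [ 30.  10.   2.  82.   0. 143.] open 0.0353 turn -0.003 shift [-0.3618  0.0794  0.1053]
```

Call:
play_rows(
  steps=[
    [[-0.0362,0.0079,0,0],[-0.0362,0.0079,0,0],[-0.0362,0.0079,0,0],[-0.0362,0.0079,0,0],[-0.0362,0.0079,0,0]],
  ],
)

```text
time: 8.68
ee_pos: [0.4771, 0.1136, 0.1067]
tcp_rot: [180.0, -0.0, 67.8]
wrist_force: [1.6, -0.3, 0.6]
opening: 0.0348
grasp_force: 0.0
```

Call:
play_rows(
  steps=[
    [[-0.0362,0.0079,0,0],[-0.0362,0.0079,0,0],[-0.0362,0.0079,0,0],[-0.0362,0.0079,0,0],[-0.036,0.0083,0,0]],
  ],
)

```text
time: 9.1
ee_pos: [0.4456, -0.0691, 0.107]
tcp_rot: [179.9, -0.0, 67.8]
wrist_force: [1.0, 0.6, 0.5]
opening: 0.0348
grasp_force: 0.0
```

Call:
play_rows(
  steps=[
    [[0,0,0.025,0],[0,0,0.025,0],[0,0,0.015,0],[0,0,0,0],[0,0,0,0]],
  ],
)

```text
time: 9.52
ee_pos: [0.4459, -0.0674, 0.0415]
tcp_rot: [-179.9, 0.0, 67.8]
wrist_force: [-0.4, 0.3, 0.8]
opening: 0.0351
grasp_force: 0.0
```

```bash
python3 -c "
from h import *
rem(.4452,-.0672,.0015,67.6)
a=bot.camera('top');b=bot.camera('scene')
A=crop(a,'x.png',135,180,75,75,5)
B=cv2.resize(crop(b,'x.png',85,200,140,124,4),(423,375)); cv2.imwrite('pics/s2.png',np.hstack([A,B]))
"
```

```text
t 9.52 pos [ 0.4459 -0.0674  0.0415] [-1.7995e+02  1.0000e-02  6.7760e+01] q [ -9.  -8. -24.  74.  -0. 104.] open 0.0351 turn 0.003 shift [-0.     -0.0007  0.04  ]
```

View pics/s2.png

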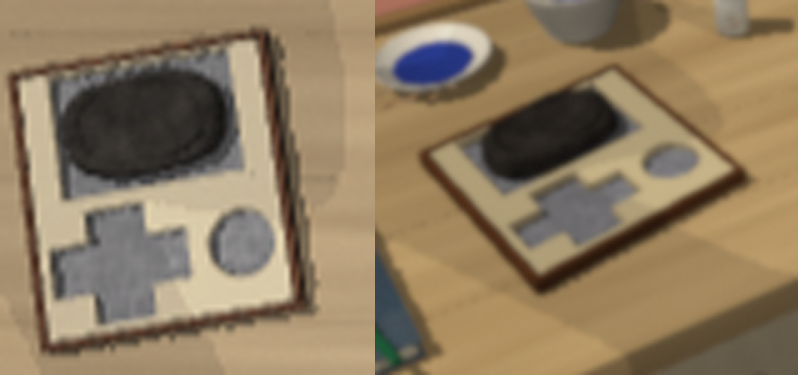

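The stone lies inside its recess (top crop ~145,125), with felt visible around it; the stick's cross-shaped slot (120,262) is next.

Call:
play_rows(
  steps=[
    [[0,-0.0007,0.015,0],[0,0,0.012,0],[0,0,0.008,0],[0,0,0.004,0],[0,0,0,0]],
  ],
)

```text
time: 10.03
ee_pos: [0.4451, -0.067, 0.0016]
tcp_rot: [-179.9, 0.0, 67.8]
wrist_force: [-0.3, 0.4, -0.0]
opening: 0.0351
grasp_force: 0.0
```

Call:
play_rows(
  steps=[
    [[0,0,0,0],[0,0,0,0],[0,0,0,0],[0,0,0,0],[0,0,0,0]],
  ],
  gripper=0.01,
  squeeze=30,
)

```text
time: 10.45
ee_pos: [0.446, -0.0673, 0.0028]
tcp_rot: [179.9, -0.0, 67.8]
wrist_force: [-0.5, 0.2, 3.2]
opening: 0.0181
grasp_force: 30.5
```

Run:
```python
from h import *
o=bot.get_obs();print(o['ee_pos'],o['opening'],o['grasp_force'],o['wrist_force'])
c=bot.camera('top'); g=c['img'].max(2); xa,ya,xb,yb=143,191,186,219
b=cv2.resize(g[ya:yb,xa:xb],None,fx=8,fy=8,interpolation=cv2.INTER_CUBIC)<75
nn,l,st,ce=cv2.connectedComponentsWithStats(b.astype(np.uint8)); i=1+st[1:,4].argmax()
v,u=np.where(l==i); W=np.array([world(c,xa+(a+.5)/8-.5,ya+(d+.5)/8-.5,.016)[:2] for a,d in zip(u[::7],v[::7])])
print(W.mean(0),cv2.minAreaRect((W*1000).astype(np.float32)))
```

```text
[ 0.4460298  -0.06727147  0.00281443] 0.018116959109443127 30.491092801094055 [-0.5463907   0.22451344  3.24292169]
[0.50758446 0.29472094] ((508.4971923828125, 294.7955627441406), (68.91316986083984, 107.38076782226562), 9.20766830444336)
```

Call:
play_rows(
  steps=[
    [[0,0,-0.005,0],[0,0,-0.01,0],[0,0,-0.02,0],[0,0,-0.03,0],[0,0,-0.02,0]],
  ],
)

```text
time: 10.92
ee_pos: [0.4458, -0.0672, 0.0901]
tcp_rot: [179.9, -0.0, 67.8]
wrist_force: [0.1, 0.6, -0.2]
opening: 0.0179
grasp_force: 30.1
```

Call:
play_rows(
  steps=[
    [[0,0,0,-0.112],[0,0,0,-0.112],[0,0,0,-0.112],[0,0,0,-0.112],[0,0,0,-0.112]],
  ],
)

```text
time: 11.33
ee_pos: [0.4456, -0.0672, 0.0882]
tcp_rot: [180.0, 0.0, 100.2]
wrist_force: [0.3, -0.2, 0.4]
opening: 0.0178
grasp_force: 30.1
```

```bash
python3 -c "
from h import *
rem(.4252,.3063,.0068,99.85)"
```

```text
t 11.33 pos [ 0.4456 -0.0672  0.0882] [1.7997e+02 1.0000e-02 1.0017e+02] q [ -9.  -9. -19.  80.   0.  71.] open 0.0178 turn 0.006 shift [0.3715 0.0437 0.0814]
```

Call:
play_rows(
  steps=[
    [[0.01,0.0012,0,0.003],[0.018,0.0021,0,0],[0.026,0.003,0,0],[0.03,0.0035,0,0],[0.03,0.0035,0,0]],
  ],
)

```text
time: 11.75
ee_pos: [0.4392, 0.0488, 0.088]
tcp_rot: [180.0, -0.0, 99.4]
wrist_force: [0.5, 0.5, -0.7]
opening: 0.018
grasp_force: 30.1
```

Call:
play_rows(
  steps=[
    [[0.03,0.0035,0,0],[0.03,0.0035,0,0],[0.03,0.0035,0,0],[0.03,0.0035,0,0],[0.03,0.0035,0,0]],
  ],
)

```text
time: 12.17
ee_pos: [0.4308, 0.2003, 0.088]
tcp_rot: [180.0, -0.0, 99.5]
wrist_force: [1.4, -0.4, 1.0]
opening: 0.0182
grasp_force: 30.1
```

Call:
play_rows(
  steps=[
    [[0.03,0.0035,0,0],[0.03,0.0035,0,0],[0.024,0.003,0,0],[0.016,0.002,0,0],[0.0075,0.001,0,0]],
  ],
)

```text
time: 12.58
ee_pos: [0.4255, 0.3087, 0.0876]
tcp_rot: [180.0, -0.0, 99.6]
wrist_force: [-0.6, -0.6, -0.5]
opening: 0.018
grasp_force: 30.1
```

Call:
play_rows(
  steps=[
    [[0,0,0.015,0],[0,0,0.015,0],[0,0,0.015,0],[0,0,0.01,0],[0,0,0,0]],
  ],
)

```text
time: 13.0
ee_pos: [0.4251, 0.3054, 0.0304]
tcp_rot: [-179.8, 0.1, 99.6]
wrist_force: [-0.6, -0.3, -1.1]
opening: 0.0182
grasp_force: 30.1
```

```bash
python3 -c "
from h import *
rem(.4252,.3063,.0068,99.85)
b=bot.camera('scene')
crop(b,'s3.png',85,195,140,110,5)
"
```

```text
t 13.0 pos [0.4251 0.3054 0.0304] [-1.7983e+02  9.0000e-02  9.9570e+01] q [ 36.   3. -15.  73.  -0. 116.] open 0.0182 turn -0.005 shift [0.0009 0.0002 0.0236]
```

View pics/s3.png

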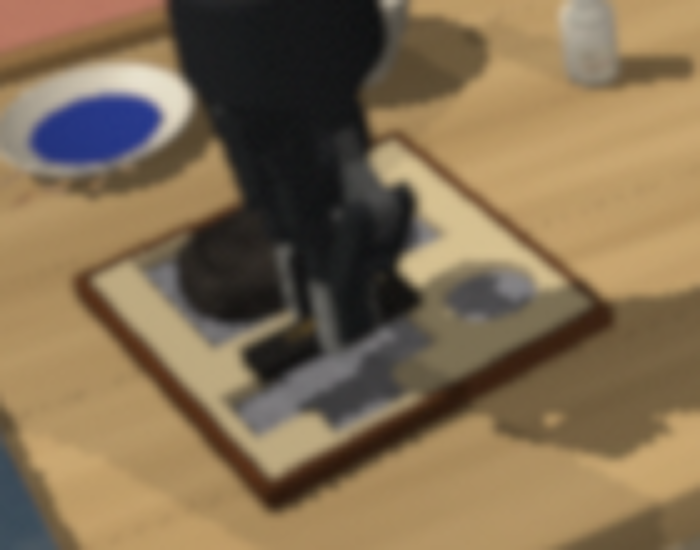

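The stick (≈ 330,330) is held parallel to its slot and above it. Lowering.

Call:
play_rows(
  steps=[
    [[0.0009,0,0.006,-0.005],[0,0,0.006,0],[0,0,0.005,0],[0,0,0.003,0],[0,0,0,0]],
  ],
)

```text
time: 13.47
ee_pos: [0.4258, 0.307, 0.0116]
tcp_rot: [-179.9, 0.0, 100.0]
wrist_force: [-0.3, -0.1, 0.2]
opening: 0.018
grasp_force: 30.1
```

Call:
play_rows(
  steps=[
    [[0,0,0.001,0],[0,0,0.001,0],[0,0,0.0005,0],[0,0,0,0],[0,0,0,0]],
  ],
)

```text
time: 13.88
ee_pos: [0.4262, 0.3073, 0.0099]
tcp_rot: [180.0, -0.0, 100.0]
wrist_force: [0.4, 1.1, -0.7]
opening: 0.0179
grasp_force: 30.1
```

Call:
play_rows(
  steps=[
    [[0,0,0.0005,0],[0,0,0.0005,0],[0,0,0.0005,0],[0,0,0,0],[0,0,0,0]],
  ],
)

```text
time: 14.3
ee_pos: [0.4261, 0.3072, 0.0082]
tcp_rot: [-180.0, 0.0, 100.0]
wrist_force: [-0.3, -0.5, -0.1]
opening: 0.0181
grasp_force: 30.1
```

Call:
play_rows(
  steps=[
    [[0,0,0.0005,0],[0,0,0.0005,0],[0,0,0.0005,0],[0,0,0,0],[0,0,0,0]],
  ],
)

```text
time: 14.72
ee_pos: [0.4261, 0.3073, 0.0069]
tcp_rot: [180.0, 0.0, 100.0]
wrist_force: [0.3, -0.7, 1.1]
opening: 0.0179
grasp_force: 30.3
```

Call:
play_rows(
  steps=[
    [[0,0,0.0004,0],[0,0,0,0],[0,0,0,0],[0,0,0,0],[0,0,0,0]],
  ],
)

```text
time: 15.13
ee_pos: [0.4262, 0.3073, 0.0068]
tcp_rot: [180.0, -0.0, 100.0]
wrist_force: [-1.4, -0.5, 4.8]
opening: 0.0177
grasp_force: 30.7
```

Call:
play_rows(
  steps=[
    [[0,0,0,0],[0,0,0,0],[0,0,0,0],[0,0,0,0],[0,0,0,0]],
  ],
  gripper=0.031,
)

```text
time: 15.55
ee_pos: [0.4261, 0.3072, 0.0062]
tcp_rot: [-180.0, 0.0, 100.0]
wrist_force: [0.5, -0.1, -0.7]
opening: 0.0314
grasp_force: 0.0
```

Call:
play_rows(
  steps=[
    [[0,0,-0.01,0],[0,0,-0.02,0],[0,0,-0.03,0],[0,0,-0.04,0],[0,0,-0.03,0]],
  ],
)

```text
time: 15.97
ee_pos: [0.4261, 0.3073, 0.1397]
tcp_rot: [179.9, -0.0, 100.0]
wrist_force: [-0.3, 0.6, 0.8]
opening: 0.0308
grasp_force: 0.0
```

```bash
python3 -c "
from h import *
rem(.5806,-.0062,.019,99.85)
"
```

```text
t 15.97 pos [0.4261 0.3073 0.1397] [ 1.7992e+02 -4.0000e-02  9.9970e+01] q [ 36.   1.  -5.  85.  -0. 116.] open 0.0308 turn 0.002 shift [-0.3353  0.0986  0.1207]
```

Call:
play_rows(
  steps=[
    [[-0.0335,0.0098,0,0],[-0.0335,0.0098,0,0],[-0.0335,0.0098,0,0],[-0.0335,0.0098,0,0],[-0.0335,0.0098,0,0]],
  ],
  gripper=0.055,
)

```text
time: 16.38
ee_pos: [0.5039, 0.1493, 0.1374]
tcp_rot: [179.9, -0.0, 100.0]
wrist_force: [-0.1, 0.6, 0.2]
opening: 0.055
grasp_force: 0.0
```

Call:
play_rows(
  steps=[
    [[-0.0335,0.0098,0,0],[-0.0335,0.0098,0,0],[-0.0335,0.0098,0,0],[-0.0335,0.0098,0,0],[-0.0335,0.0102,0,0]],
  ],
)

```text
time: 16.8
ee_pos: [0.5816, -0.0074, 0.1373]
tcp_rot: [180.0, 0.0, 100.0]
wrist_force: [1.5, 1.0, 0.2]
opening: 0.0551
grasp_force: 0.0
```

Call:
play_rows(
  steps=[
    [[0,0,0,0],[0,0,0,0],[0,0,0,0],[0,0,0,0],[0,0,0,0]],
  ],
)

```text
time: 17.22
ee_pos: [0.5807, -0.0046, 0.1368]
tcp_rot: [180.0, -0.0, 100.1]
wrist_force: [0.7, -0.4, -0.8]
opening: 0.055
grasp_force: 0.0
```

```bash
python3 -c "
from h import *
rem(.5806,-.0062,.019,99.85)
a=bot.camera('top');b=bot.camera('scene')
A=crop(a,'x.png',135,180,75,75,5)
B=cv2.resize(crop(b,'x.png',165,120,140,124,4),(423,375)); cv2.imwrite('pics/s4.png',np.hstack([A,B]))
"
```

```text
t 17.22 pos [ 0.5807 -0.0046  0.1368] [179.98  -0.   100.06] q [-0.  8.  3. 85.  0. 79.] open 0.055 turn 0.004 shift [-0.0016 -0.0004  0.1178]
```

View pics/s4.png

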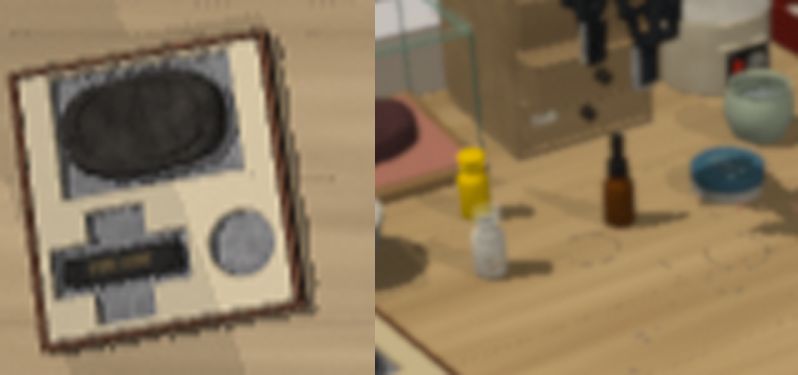

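The stick is in its slot (120,265), and the fingers (590/645,60) straddle the bottle (618,185). Descending onto the bottle.

Call:
play_rows(
  steps=[
    [[-0.0016,-0.0004,0.02,0.004],[0,0,0.02,0],[0,0,0.02,0],[0,0,0.015,0],[0,0,0.01,0]],
  ],
)

```text
time: 17.73
ee_pos: [0.58, -0.0067, 0.0497]
tcp_rot: [-179.9, -0.0, 99.8]
wrist_force: [0.2, -0.3, -0.8]
opening: 0.0547
grasp_force: 0.0
```

Call:
play_rows(
  steps=[
    [[0,0,0.012,0],[0,0,0.01,0],[0,0,0.008,0],[0,0,0.003,0],[0,0,0,0]],
  ],
)

```text
time: 18.15
ee_pos: [0.5806, -0.0073, 0.0178]
tcp_rot: [-180.0, -0.0, 99.7]
wrist_force: [0.7, -0.1, -0.5]
opening: 0.0547
grasp_force: 0.0
```

Call:
play_rows(
  steps=[
    [[0,0,0,0],[0,0,0,0],[0,0,0,0],[0,0,0,0],[0,0,0,0]],
  ],
  gripper=0.02,
  squeeze=25,
)

```text
time: 18.57
ee_pos: [0.5815, -0.0073, 0.0193]
tcp_rot: [179.9, 0.0, 99.7]
wrist_force: [0.1, -0.7, 6.4]
opening: 0.0273
grasp_force: 24.8
```

Call:
play_rows(
  steps=[
    [[0,0,0,0],[0,0,0,0],[0,0,0,0],[0,0,0,0],[0,0,0,0]],
  ],
)

```text
time: 18.98
ee_pos: [0.5815, -0.0073, 0.0193]
tcp_rot: [179.9, 0.0, 99.7]
wrist_force: [-0.1, -0.0, 6.0]
opening: 0.0271
grasp_force: 24.9
```

Call:
play_rows(
  steps=[
    [[0,0,-0.005,0],[0,0,-0.012,0],[0,0,-0.018,0],[0,0,-0.022,0],[0,0,-0.018,0]],
  ],
)

```text
time: 19.4
ee_pos: [0.5808, -0.0073, 0.0954]
tcp_rot: [180.0, 0.0, 99.7]
wrist_force: [0.7, -0.1, -0.3]
opening: 0.0271
grasp_force: 24.7
```

Call:
play_rows(
  steps=[
    [[0,0,-0.012,0],[0,0,-0.006,0],[0,0,0,0],[0,0,0,0],[0,0,0,0]],
  ],
)

```text
time: 19.82
ee_pos: [0.5804, -0.0073, 0.1101]
tcp_rot: [-179.9, -0.0, 99.7]
wrist_force: [-0.7, 0.1, -0.8]
opening: 0.0273
grasp_force: 24.7
```

```bash
python3 -c "
from h import *
rem(.4378,.2334,.0233,99.85)
print(bot.get_obs()['opening'],bot.get_obs()['grasp_force'])
"
```

```text
t 19.82 pos [ 0.5804 -0.0073  0.1101] [-1.7989e+02 -2.0000e-02  9.9740e+01] q [-1.  9.  1. 82.  0. 80.] open 0.0273 turn -0.002 shift [ 0.2615 -0.0993  0.0868]
0.0272569747371504 24.695784151554108
```

Call:
play_rows(
  steps=[
    [[0.013,-0.005,0,0],[0.021,-0.008,0,0],[0.028,-0.0106,0,0],[0.034,-0.0129,0,0],[0.034,-0.0129,0,0]],
  ],
)

```text
time: 20.23
ee_pos: [0.5085, 0.1136, 0.1103]
tcp_rot: [-179.9, -0.0, 99.7]
wrist_force: [0.0, 0.0, -0.1]
opening: 0.0272
grasp_force: 24.7
```

Call:
play_rows(
  steps=[
    [[0.034,-0.0129,0,0],[0.034,-0.0129,0,0],[0.029,-0.011,0,0],[0.021,-0.008,0,0],[0.0135,-0.0051,0,0]],
  ],
)

```text
time: 20.65
ee_pos: [0.4365, 0.2356, 0.1106]
tcp_rot: [-179.9, -0.0, 99.9]
wrist_force: [-0.0, -0.3, 0.1]
opening: 0.027
grasp_force: 24.7
```

Call:
play_rows(
  steps=[
    [[0,0,0.015,0],[0,0,0.02,0],[0,0,0.018,0],[0,0,0.009,0],[0,0,0,0]],
  ],
)

```text
time: 21.07
ee_pos: [0.4369, 0.2331, 0.0468]
tcp_rot: [-179.8, 0.1, 99.8]
wrist_force: [-0.3, 0.6, -0.5]
opening: 0.027
grasp_force: 24.7
```

```bash
python3 -c "
from h import *
rem(.4378,.2334,.0233,99.85)
b=bot.camera('scene')
crop(b,'s5.png',85,165,140,120,5)
"
```

```text
t 21.07 pos [0.4369 0.2331 0.0468] [-1.7976e+02  7.0000e-02  9.9760e+01] q [ 28.  -2. -17.  75.   0. 108.] open 0.027 turn -0.002 shift [0.0001 0.0009 0.0235]
```

View pics/s5.png

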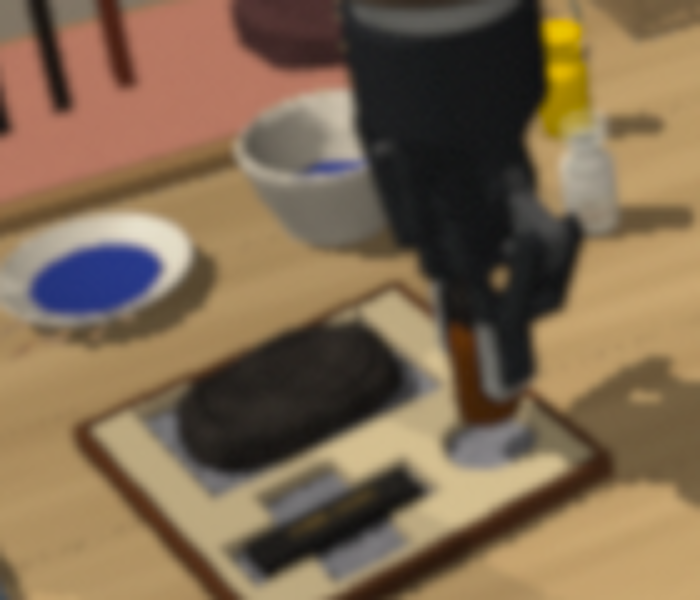

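The bottle's foot (487,415) is right over the round hole (490,443). Lowering.

Call:
play_rows(
  steps=[
    [[0,0.0009,0.006,0],[0,0,0.006,0],[0,0,0.005,0],[0,0,0.003,0],[0,0,0,0]],
  ],
)

```text
time: 21.53
ee_pos: [0.4394, 0.2335, 0.0287]
tcp_rot: [-179.9, 0.0, 99.7]
wrist_force: [0.6, 0.2, 0.2]
opening: 0.0267
grasp_force: 24.7
```

Call:
play_rows(
  steps=[
    [[0,0,0.001,0],[0,0,0.001,0],[0,0,0.0005,0],[0,0,0,0],[0,0,0,0]],
  ],
)

```text
time: 21.95
ee_pos: [0.4397, 0.2338, 0.027]
tcp_rot: [180.0, -0.0, 99.7]
wrist_force: [0.0, -0.1, -0.5]
opening: 0.0271
grasp_force: 24.7
```

Call:
play_rows(
  steps=[
    [[0,0,0.0005,0],[0,0,0.0005,0],[0,0,0.0003,0],[0,0,0,0],[0,0,0,0]],
  ],
)

```text
time: 22.37
ee_pos: [0.4397, 0.2338, 0.0256]
tcp_rot: [-180.0, 0.0, 99.7]
wrist_force: [0.7, -0.2, 0.2]
opening: 0.0271
grasp_force: 24.7
```

Call:
play_rows(
  steps=[
    [[0,-0.001,0.0005,0],[0,0,0.0005,0],[0,0,0.0003,0],[0,0,0,0],[0,0,0,0]],
  ],
)

```text
time: 22.78
ee_pos: [0.4387, 0.2336, 0.0242]
tcp_rot: [-180.0, 0.0, 99.7]
wrist_force: [-0.1, 0.6, -0.7]
opening: 0.0273
grasp_force: 24.7
```

Call:
play_rows(
  steps=[
    [[0,0,0.0004,0],[0,0,0.0004,0],[0,0,0.0002,0],[0,0,0,0],[0,0,0,0]],
  ],
)

```text
time: 23.2
ee_pos: [0.4387, 0.2336, 0.0233]
tcp_rot: [-180.0, -0.0, 99.7]
wrist_force: [-0.5, 0.2, 0.2]
opening: 0.0269
grasp_force: 24.8
```

Call:
play_rows(
  steps=[
    [[0,0,0.0004,0],[0,0,0.0003,0],[0,0,0,0],[0,0,0,0],[0,0,0,0]],
  ],
)

```text
time: 23.62
ee_pos: [0.4388, 0.2337, 0.0233]
tcp_rot: [180.0, -0.0, 99.7]
wrist_force: [-3.5, -1.4, 5.8]
opening: 0.0271
grasp_force: 25.4
```

Call:
play_rows(
  steps=[
    [[0,0,0,0],[0,0,0,0],[0,0,0,0],[0,0,0,0],[0,0,0,0]],
  ],
  gripper=0.055,
)

```text
time: 24.03
ee_pos: [0.4387, 0.2336, 0.0224]
tcp_rot: [-180.0, 0.0, 99.7]
wrist_force: [-0.9, -0.1, 0.5]
opening: 0.0549
grasp_force: 0.0
```

Call:
play_rows(
  steps=[
    [[0,0,-0.01,0],[0,0,-0.02,0],[0,0,-0.03,0],[0,0,-0.035,0],[0,0,-0.02,0]],
  ],
)

```text
time: 24.45
ee_pos: [0.4393, 0.2339, 0.1418]
tcp_rot: [179.8, -0.1, 99.7]
wrist_force: [0.7, 0.3, 1.1]
opening: 0.0554
grasp_force: 0.0
```

```bash
python3 -c "
from h import *
rem(.5738,.1215,.015,99.85)
"
```

```text
t 24.45 pos [0.4393 0.2339 0.1418] [ 1.7981e+02 -6.0000e-02  9.9740e+01] q [ 28.  -3.  -8.  85.  -0. 108.] open 0.0554 turn -0.002 shift [-0.1338  0.1133  0.1268]
```

Call:
play_rows(
  steps=[
    [[-0.0268,0.0227,0,0],[-0.0268,0.0227,0,0],[-0.0268,0.0227,0,0],[-0.0268,0.0227,0,0],[-0.0268,0.0227,0,0]],
  ],
)

```text
time: 24.87
ee_pos: [0.5744, 0.1195, 0.1385]
tcp_rot: [179.9, -0.0, 99.7]
wrist_force: [0.6, 0.2, 1.4]
opening: 0.055
grasp_force: 0.0
```

Call:
play_rows(
  steps=[
    [[0,0,0,0],[0,0,0.02,0],[0,0,0.02,0],[0,0,0,0],[0,0,0,0]],
  ],
)

```text
time: 25.28
ee_pos: [0.5725, 0.1207, 0.0974]
tcp_rot: [-179.9, 0.0, 99.7]
wrist_force: [-0.4, -1.0, 0.4]
opening: 0.0548
grasp_force: 0.0
```

```bash
python3 -c "
from h import *
rem(.5738,.1215,.015,99.85)
b=bot.camera('scene')
crop(b,'s6.png',90,130,155,115,5)
"
```

```text
t 25.28 pos [0.5725 0.1207 0.0974] [-179.89    0.     99.74] q [12.  9.  0. 81.  0. 92.] open 0.0548 turn -0.002 shift [0.0005 0.0014 0.0824]
```

View pics/s6.png

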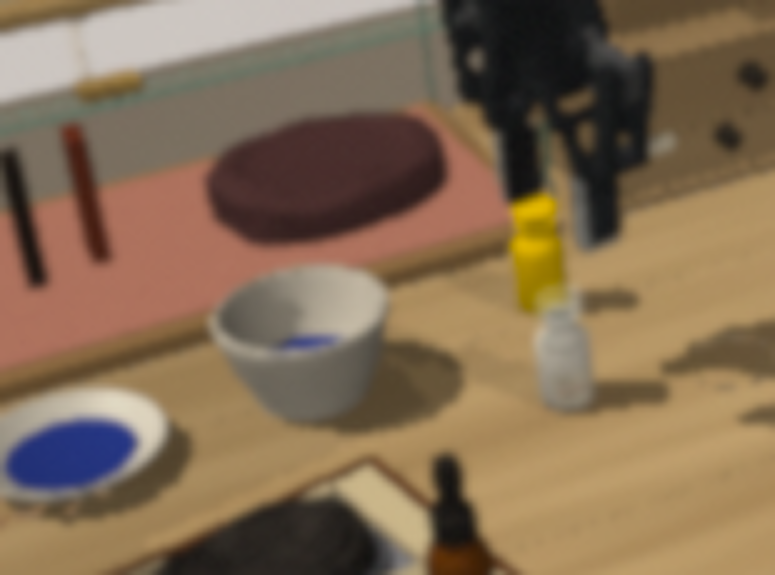

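Two jar shapes appear: white (565,360), which is the pigment jar, and yellow (538,265), the look-alike. The fingers are centred over the white one. The bottle stands upright.

Call:
play_rows(
  steps=[
    [[0.0005,0.0005,0.02,0],[0,0,0.02,0],[0,0,0.018,0],[0,0,0.012,0],[0,0,0.006,0]],
  ],
)

```text
time: 25.75
ee_pos: [0.5734, 0.1215, 0.0213]
tcp_rot: [-180.0, 0.0, 99.8]
wrist_force: [-1.0, -1.7, -0.7]
opening: 0.0549
grasp_force: 0.0
```

Call:
play_rows(
  steps=[
    [[0,0,0.006,0],[0,0,0,0],[0,0,0,0],[0,0,0,0],[0,0,0,0]],
  ],
)

```text
time: 26.17
ee_pos: [0.5742, 0.1215, 0.0166]
tcp_rot: [179.9, -0.0, 99.7]
wrist_force: [-0.8, 0.2, -0.1]
opening: 0.0548
grasp_force: 0.0
```

Call:
play_rows(
  steps=[
    [[0,0,0,0],[0,0,0,0],[0,0,0,0],[0,0,0,0],[0,0,0,0]],
  ],
  gripper=0.02,
)

```text
time: 26.58
ee_pos: [0.5739, 0.1214, 0.0161]
tcp_rot: [180.0, -0.0, 99.7]
wrist_force: [0.1, -0.8, 4.3]
opening: 0.026
grasp_force: 24.8
```

Call:
play_rows(
  steps=[
    [[0,0,0,0],[0,0,0,0],[0,0,0,0],[0,0,0,0],[0,0,0,0]],
  ],
)

```text
time: 27.0
ee_pos: [0.5739, 0.1214, 0.0161]
tcp_rot: [180.0, -0.0, 99.7]
wrist_force: [0.2, -0.3, 5.2]
opening: 0.0256
grasp_force: 24.9
```

Call:
play_rows(
  steps=[
    [[0,0,-0.005,0],[0,0,-0.012,0],[0,0,-0.018,0],[0,0,-0.022,0],[0,0,-0.018,0]],
  ],
)

```text
time: 27.42
ee_pos: [0.5736, 0.1213, 0.0925]
tcp_rot: [180.0, -0.0, 99.7]
wrist_force: [0.8, -0.1, 0.5]
opening: 0.0259
grasp_force: 24.7
```

Call:
play_rows(
  steps=[
    [[0,0,-0.01,0],[0,0,-0.005,0],[0,0,0,0],[0,0,0,0],[0,0,0,0]],
  ],
)

```text
time: 27.83
ee_pos: [0.5731, 0.1212, 0.1043]
tcp_rot: [-179.9, 0.0, 99.7]
wrist_force: [-0.1, -0.9, -0.7]
opening: 0.0259
grasp_force: 24.7
```

```bash
python3 -c "
from h import *
rem(.4596,-.3329,.0201,99.75)
"
```

```text
t 27.83 pos [0.5731 0.1212 0.1043] [-179.89    0.     99.74] q [12.  9.  1. 82.  0. 92.] open 0.0259 turn -0.0 shift [-0.4283 -0.1887  0.0842]
```

Call:
play_rows(
  steps=[
    [[-0.013,-0.0057,0,0],[-0.022,-0.0097,0,0],[-0.03,-0.0132,0,0],[-0.033,-0.0145,0,0],[-0.033,-0.0145,0,0]],
  ],
)

```text
time: 28.25
ee_pos: [0.5377, -0.0191, 0.1046]
tcp_rot: [-179.9, -0.0, 99.8]
wrist_force: [0.8, -0.6, -0.4]
opening: 0.0258
grasp_force: 24.7
```

Call:
play_rows(
  steps=[
    [[-0.033,-0.0145,0,0],[-0.033,-0.0145,0,0],[-0.033,-0.0145,0,0],[-0.033,-0.0145,0,0],[-0.033,-0.0145,0,0]],
  ],
)

```text
time: 28.67
ee_pos: [0.4939, -0.1944, 0.1049]
tcp_rot: [-179.9, -0.0, 99.7]
wrist_force: [0.6, -0.1, -0.3]
opening: 0.0258
grasp_force: 24.7
```

Call:
play_rows(
  steps=[
    [[-0.033,-0.0145,0,0],[-0.033,-0.0145,0,0],[-0.03,-0.0132,0,0],[-0.023,-0.0101,0,0],[-0.0133,-0.0063,0,0]],
  ],
)

```text
time: 29.08
ee_pos: [0.4582, -0.3353, 0.1046]
tcp_rot: [-179.9, -0.0, 99.6]
wrist_force: [-0.3, -0.0, 0.1]
opening: 0.0254
grasp_force: 24.7
```

Call:
play_rows(
  steps=[
    [[0,0,0.015,0],[0,0,0.02,0],[0,0,0.018,0],[0,0,0.009,0],[0,0,0,0]],
  ],
)

```text
time: 29.5
ee_pos: [0.4586, -0.3316, 0.0409]
tcp_rot: [-179.8, -0.2, 99.7]
wrist_force: [-0.3, 0.4, -0.5]
opening: 0.026
grasp_force: 24.7
```

```bash
python3 -c "
from h import *
rem(.4596,-.3329,.0201,99.75)
a=bot.camera('top');b=bot.camera('scene')
A=crop(a,'x.png',320,190,75,75,5)
B=cv2.resize(crop(b,'x.png',310,130,106,94,4),(423,375)); cv2.imwrite('pics/s7.png',np.hstack([A,B]))
"
```

```text
t 29.5 pos [ 0.4586 -0.3316  0.0409] [-179.82   -0.19   99.75] q [-36.   8.  -8.  75.   0.  44.] open 0.026 turn -0.0 shift [-0.0014  0.0007  0.0208]
```

View pics/s7.png

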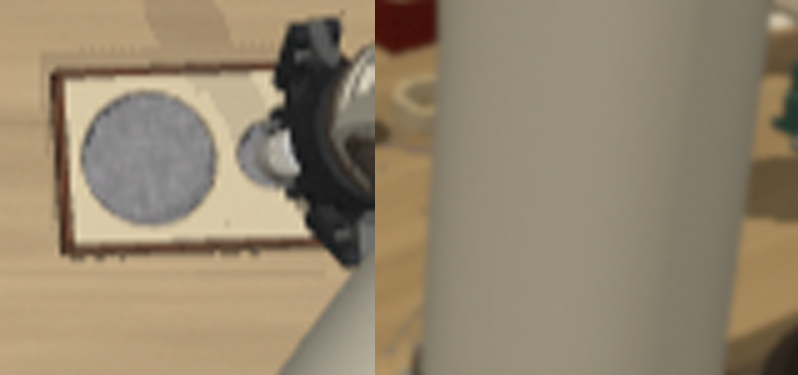

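In the top crop the jar's left edge (258,160) overlaps the small hole (centre 268,151) as the parallax predicts; the scene view is blocked by the arm. Lowering.

Call:
play_rows(
  steps=[
    [[-0.0008,0.0003,0.006,0],[0,0,0.006,0],[0,0,0.003,0],[0,0,0.002,0],[0,0,0,0]],
  ],
)

```text
time: 30.02
ee_pos: [0.4604, -0.3333, 0.0261]
tcp_rot: [-180.0, -0.0, 99.7]
wrist_force: [-0.4, 0.1, 0.1]
opening: 0.0258
grasp_force: 24.7
```

Call:
play_rows(
  steps=[
    [[0,0,0.0005,0],[0,0,0.0005,0],[0,0,0.0005,0],[0,0,0,0],[0,0,0,0]],
  ],
)

```text
time: 30.43
ee_pos: [0.4606, -0.3335, 0.0251]
tcp_rot: [180.0, 0.0, 99.7]
wrist_force: [0.2, -0.1, -0.3]
opening: 0.0262
grasp_force: 24.7
```

```bash
python3 -c "
from h import *
rem(.4596,-.3329,.0201,99.75); print(bot.get_obs()['wrist_force'])"
```

```text
t 30.43 pos [ 0.4606 -0.3335  0.0251] [180.     0.    99.74] q [-36.   9.  -9.  73.  -0.  44.] open 0.0262 turn -0.0 shift [ 0.0007 -0.0009  0.005 ]
[ 0.19376863 -0.14133734 -0.25448757]
```

Call:
play_rows(
  steps=[
    [[0.0007,-0.0009,0.001,0],[0,0,0.001,0],[0,0,0.0008,0],[0,0,0.0007,0],[0,0,0,0]],
  ],
)

```text
time: 30.85
ee_pos: [0.4595, -0.3329, 0.0214]
tcp_rot: [-180.0, -0.0, 99.7]
wrist_force: [-0.1, 0.1, -0.8]
opening: 0.0257
grasp_force: 24.7
```

Call:
play_rows(
  steps=[
    [[0,0,0.0005,0],[0,0,0.0005,0],[0,0,0.0003,0],[0,0,0,0],[0,0,0,0]],
  ],
)

```text
time: 31.27
ee_pos: [0.4596, -0.3329, 0.0203]
tcp_rot: [-180.0, -0.0, 99.7]
wrist_force: [-0.4, 0.1, -0.8]
opening: 0.0256
grasp_force: 24.7
```

Call:
play_rows(
  steps=[
    [[0,0,0.0002,0],[0,0,0.0002,0],[0,0,0.0002,0],[0,0,0,0],[0,0,0,0]],
  ],
)

```text
time: 31.68
ee_pos: [0.4596, -0.333, 0.0201]
tcp_rot: [180.0, 0.0, 99.7]
wrist_force: [-1.2, 1.2, 4.6]
opening: 0.0256
grasp_force: 25.2
```

Call:
play_rows(
  steps=[
    [[0,0,0,0],[0,0,0,0],[0,0,0,0],[0,0,0,0],[0,0,0,0]],
  ],
  gripper=0.055,
)

```text
time: 32.1
ee_pos: [0.4595, -0.3329, 0.0195]
tcp_rot: [-180.0, -0.0, 99.7]
wrist_force: [0.4, -0.8, -0.7]
opening: 0.0549
grasp_force: 0.0
```

Call:
play_rows(
  steps=[
    [[0,0,-0.01,0],[0,0,-0.02,0],[0,0,-0.03,0],[0,0,-0.035,0],[0,0,-0.005,0]],
  ],
)

```text
time: 32.52
ee_pos: [0.4613, -0.3342, 0.1267]
tcp_rot: [179.7, 0.3, 99.7]
wrist_force: [-0.3, -0.7, 1.2]
opening: 0.0551
grasp_force: 0.0
```

```bash
python3 -c "
from h import *
rem(.5842,-.1178,.003,99.75)
"
```

```text
t 32.52 pos [ 0.4613 -0.3342  0.1267] [179.68   0.33  99.74] q [-36.   6.   0.  83.  -0.  44.] open 0.0551 turn -0.0 shift [0.1924 0.1578 0.1237]
```

Call:
play_rows(
  steps=[
    [[0.0191,0.0159,0,0],[0.0191,0.0159,0,0],[0.0191,0.0159,0,0],[0.0191,0.0159,0,0],[0.0191,0.0159,0,0]],
  ],
  gripper=0.0854,
)

```text
time: 32.93
ee_pos: [0.5223, -0.2244, 0.1206]
tcp_rot: [180.0, 0.0, 99.7]
wrist_force: [-0.7, 0.1, 0.2]
opening: 0.0853
grasp_force: 0.0
```

Call:
play_rows(
  steps=[
    [[0.0191,0.0159,0,0],[0.0191,0.0159,0,0],[0.0191,0.0159,0,0],[0.0191,0.0159,0,0],[0.0191,0.0159,0,0]],
  ],
)

```text
time: 33.35
ee_pos: [0.5846, -0.1166, 0.1205]
tcp_rot: [180.0, 0.0, 99.7]
wrist_force: [-0.0, -0.5, 0.4]
opening: 0.0857
grasp_force: 0.0
```

Call:
play_rows(
  steps=[
    [[0,0,0.01,0],[0,0,0.02,0],[0,0,0.02,0],[0,0,0.01,0],[0,0,0,0]],
  ],
)

```text
time: 33.77
ee_pos: [0.5825, -0.1177, 0.0574]
tcp_rot: [-179.8, -0.1, 99.7]
wrist_force: [-0.0, 0.5, -0.8]
opening: 0.0856
grasp_force: 0.0
```

```bash
python3 -c "
from h import *
rem(.5842,-.1178,.003,99.75)
a=bot.camera('top');b=bot.camera('scene')
A=crop(a,'x.png',270,150,130,100,3)
B=cv2.resize(crop(b,'x.png',240,130,150,112,4),(402,300)); cv2.imwrite('pics/s8.png',np.hstack([A,B]))
"
```

```text
t 33.77 pos [ 0.5825 -0.1177  0.0574] [-1.798e+02 -8.000e-02  9.973e+01] q [-11.  11.  -2.  77.  -0.  69.] open 0.0856 turn -0.0 shift [-0.0003  0.0017  0.0544]
```

View pics/s8.png

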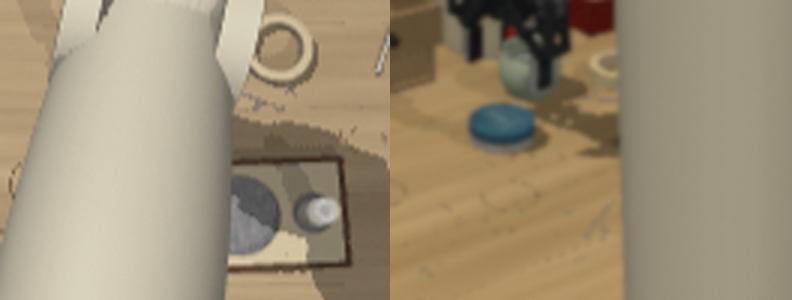

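The jar stands in its hole (318,212), and the fingers (~470 and 543,70) straddle the tin (502,125).

Call:
play_rows(
  steps=[
    [[0,0.0005,0.016,0],[0,0,0.015,0],[0,0,0.012,0],[0,0,0.008,0],[0,0,0.003,0]],
  ],
)

```text
time: 34.28
ee_pos: [0.5841, -0.1177, 0.005]
tcp_rot: [-180.0, -0.0, 99.7]
wrist_force: [-0.5, -0.4, -0.8]
opening: 0.0857
grasp_force: 0.0
```

Call:
play_rows(
  steps=[
    [[0,0,0,0],[0,0,0,0],[0,0,0,0],[0,0,0,0],[0,0,0,0]],
  ],
)

```text
time: 34.7
ee_pos: [0.5848, -0.1178, 0.0063]
tcp_rot: [180.0, 0.0, 99.7]
wrist_force: [-1.0, 0.0, -0.7]
opening: 0.0852
grasp_force: 0.0
```

```bash
python3 -c "
from h import *
rem(.5842,-.1178,.003,99.75)"
```

```text
t 34.7 pos [ 0.5848 -0.1178  0.0063] [1.7996e+02 2.0000e-02 9.9740e+01] q [-11.  13.  -6.  71.  -0.  69.] open 0.0852 turn -0.0 shift [ 0.0001 -0.0006  0.0033]
```

Call:
play_rows(
  steps=[
    [[0,-0.0006,0.002,0],[0,0,0.0015,0],[0,0,0,0],[0,0,0,0],[0,0,0,0]],
  ],
)

```text
time: 35.12
ee_pos: [0.5838, -0.1178, 0.0021]
tcp_rot: [-180.0, -0.0, 99.7]
wrist_force: [-0.7, 0.7, -0.4]
opening: 0.0852
grasp_force: 0.0
```

Call:
play_rows(
  steps=[
    [[0,0,0,0],[0,0,0,0],[0,0,0,0],[0,0,0,0],[0,0,0,0]],
  ],
  gripper=0.055,
  squeeze=30,
)

```text
time: 35.53
ee_pos: [0.584, -0.1178, 0.0025]
tcp_rot: [180.0, 0.0, 99.7]
wrist_force: [-0.2, -0.5, 2.7]
opening: 0.0663
grasp_force: 33.9
```

Call:
play_rows(
  steps=[
    [[0,0,0,0],[0,0,0,0],[0,0,0,0],[0,0,0,0],[0,0,0,0]],
  ],
)

```text
time: 35.95
ee_pos: [0.5841, -0.1178, 0.0025]
tcp_rot: [180.0, 0.0, 99.7]
wrist_force: [-1.4, 0.6, 4.9]
opening: 0.0657
grasp_force: 34.1
```

Call:
play_rows(
  steps=[
    [[0,0,-0.003,0],[0,0,-0.008,0],[0,0,-0.014,0],[0,0,-0.018,0],[0,0,-0.014,0]],
  ],
)

```text
time: 36.37
ee_pos: [0.5837, -0.1178, 0.0604]
tcp_rot: [-180.0, -0.0, 99.7]
wrist_force: [0.7, -0.7, -1.6]
opening: 0.0666
grasp_force: 33.6
```

Call:
play_rows(
  steps=[
    [[0,0,-0.005,0],[0,0,0,0],[0,0,0,0],[0,0,0,0],[0,0,0,0]],
  ],
)

```text
time: 36.78
ee_pos: [0.5832, -0.1177, 0.063]
tcp_rot: [-179.9, -0.0, 99.7]
wrist_force: [0.1, 1.5, 0.4]
opening: 0.066
grasp_force: 33.7
```

```bash
python3 -c "
from h import *
rem(.4574,-.2609,.007,99.75)"
```

```text
t 36.78 pos [ 0.5832 -0.1177  0.063 ] [-1.799e+02 -4.000e-02  9.974e+01] q [-11.  11.  -2.  77.  -0.  69.] open 0.066 turn -0.0 shift [-0.1198 -0.1483  0.056 ]
```

Call:
play_rows(
  steps=[
    [[-0.006,-0.0074,0,0],[-0.0096,-0.0119,0,0],[-0.0132,-0.0163,0,0],[-0.0156,-0.0193,0,0],[-0.0156,-0.0193,0,0]],
  ],
)

```text
time: 37.2
ee_pos: [0.5191, -0.1907, 0.0638]
tcp_rot: [-180.0, -0.0, 99.8]
wrist_force: [0.4, -1.3, -0.2]
opening: 0.0661
grasp_force: 33.7
```

Call:
play_rows(
  steps=[
    [[-0.0156,-0.0193,0,0],[-0.0156,-0.0193,0,0],[-0.0132,-0.0163,0,0],[-0.0096,-0.0119,0,0],[-0.006,-0.0074,0,0]],
  ],
)

```text
time: 37.62
ee_pos: [0.4557, -0.2629, 0.0641]
tcp_rot: [-180.0, 0.0, 99.6]
wrist_force: [-0.2, 0.6, -0.9]
opening: 0.0661
grasp_force: 33.7
```

Call:
play_rows(
  steps=[
    [[0,0,0.01,0],[0,0,0.015,0],[0,0,0.008,0],[0,0,0,0],[0,0,0,0]],
  ],
)

```text
time: 38.03
ee_pos: [0.4576, -0.2605, 0.0304]
tcp_rot: [-179.9, -0.1, 99.8]
wrist_force: [0.5, 0.1, -0.1]
opening: 0.0663
grasp_force: 33.7
```

Call:
play_rows(
  steps=[
    [[0,0,0.002,0],[0,0,0,0],[0,0,0,0],[0,0,0,0],[0,0,0,0]],
  ],
)

```text
time: 38.45
ee_pos: [0.4581, -0.2612, 0.0295]
tcp_rot: [180.0, 0.0, 99.7]
wrist_force: [-0.2, 0.4, -0.3]
opening: 0.0662
grasp_force: 33.7
```

```bash
python3 -c "
from h import *
rem(.4574,-.2609,.0065,99.75)
a=bot.camera('top')
A=crop(a,'s9.png',310,185,90,75,6)
"
```

```text
t 38.45 pos [ 0.4581 -0.2612  0.0295] [1.7998e+02 2.0000e-02 9.9750e+01] q [-30.   3. -15.  73.  -0.  51.] open 0.0662 turn -0.0 shift [ 0.0004 -0.0006  0.023 ]
```

View pics/s9.png

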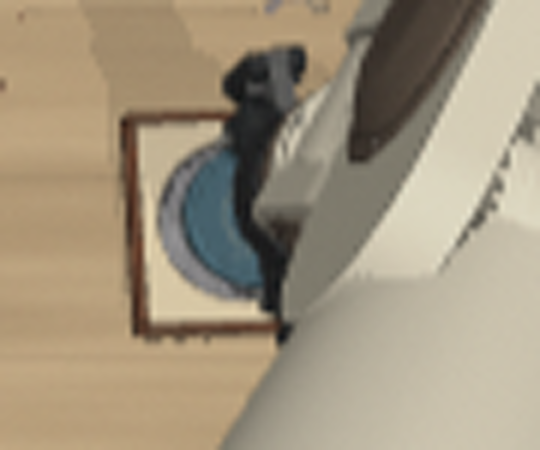

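The tin (185–, 220) is over the big hole (left edge 160,220), and the offset agrees with its height. Lowering.

Call:
play_rows(
  steps=[
    [[0.0004,-0.0006,0.005,0],[0,0,0.006,0],[0,0,0.005,0],[0,0,0.003,0],[0,0,0,0]],
  ],
)

```text
time: 38.92
ee_pos: [0.4567, -0.2606, 0.009]
tcp_rot: [-179.9, -0.1, 99.7]
wrist_force: [0.1, 0.5, -0.2]
opening: 0.0661
grasp_force: 33.7
```

Call:
play_rows(
  steps=[
    [[0,0,0.0008,0],[0,0,0.0007,0],[0,0,0.0005,0],[0,0,0,0],[0,0,0,0]],
  ],
)

```text
time: 39.33
ee_pos: [0.4573, -0.2609, 0.0083]
tcp_rot: [180.0, 0.0, 99.7]
wrist_force: [-0.3, -0.2, -1.2]
opening: 0.0661
grasp_force: 33.7
```

Call:
play_rows(
  steps=[
    [[0,0,0.0005,0],[0,0,0.0005,0],[0,0,0.0003,0],[0,0,0,0],[0,0,0,0]],
  ],
)

```text
time: 39.75
ee_pos: [0.4572, -0.2609, 0.0069]
tcp_rot: [-180.0, -0.0, 99.7]
wrist_force: [-1.0, 0.2, -1.5]
opening: 0.0661
grasp_force: 33.7
```

Call:
play_rows(
  steps=[
    [[0,0,0.0003,0],[0,0,0.0003,0],[0,0,0.0002,0],[0,0,0,0],[0,0,0,0]],
  ],
)

```text
time: 40.17
ee_pos: [0.4573, -0.2609, 0.0065]
tcp_rot: [180.0, 0.0, 99.7]
wrist_force: [-2.9, 1.0, 6.2]
opening: 0.0661
grasp_force: 34.3
```

Call:
play_rows(
  steps=[
    [[0,0,0,0],[0,0,0,0],[0,0,0,0],[0,0,0,0],[0,0,0,0]],
  ],
  gripper=0.0854,
)

```text
time: 40.58
ee_pos: [0.4572, -0.2609, 0.006]
tcp_rot: [-180.0, -0.0, 99.7]
wrist_force: [-0.7, 0.5, 0.6]
opening: 0.0859
grasp_force: 0.0
```

Call:
play_rows(
  steps=[
    [[0,0,-0.01,0],[0,0,-0.02,0],[0,0,-0.035,0],[0,0,-0.04,0],[0,0,-0.035,0]],
  ],
)

```text
time: 41.0
ee_pos: [0.457, -0.2607, 0.149]
tcp_rot: [180.0, 0.0, 99.7]
wrist_force: [1.0, -0.1, 1.1]
opening: 0.0854
grasp_force: 0.0
```

Call:
play_rows(
  steps=[
    [[0.03,0,0,0],[0.03,0,0,0],[0.03,0,0,0],[0.03,0,0,0],[0.03,0,0,0]],
  ],
)

```text
time: 41.42
ee_pos: [0.4314, -0.1119, 0.147]
tcp_rot: [179.9, 0.0, 99.7]
wrist_force: [-0.0, -1.2, 0.7]
opening: 0.0856
grasp_force: 0.0
```

Call:
play_rows(
  steps=[
    [[0.03,0,0,0],[0.03,0,0,0],[0.03,0,0,0],[0.02,0,0,0],[0,0,0,0]],
  ],
)

```text
time: 41.83
ee_pos: [0.4127, -0.002, 0.1471]
tcp_rot: [179.9, -0.0, 99.9]
wrist_force: [1.2, -0.9, 0.5]
opening: 0.0855
grasp_force: 0.0
```

```bash
python3 -c "
from h import *
a=bot.camera('top')
A=crop(a,'x.png',130,180,75,80,5);B=crop(a,'x.png',322,180,80,80,5)
cv2.imwrite('pics/s10.png',np.hstack([A,B]))
b=bot.camera('scene'); cv2.imwrite('pics/s11.png',cv2.resize(b['img'],(800,600),interpolation=cv2.INTER_CUBIC))
"
```

```text
(no output)
```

View pics/s10.png

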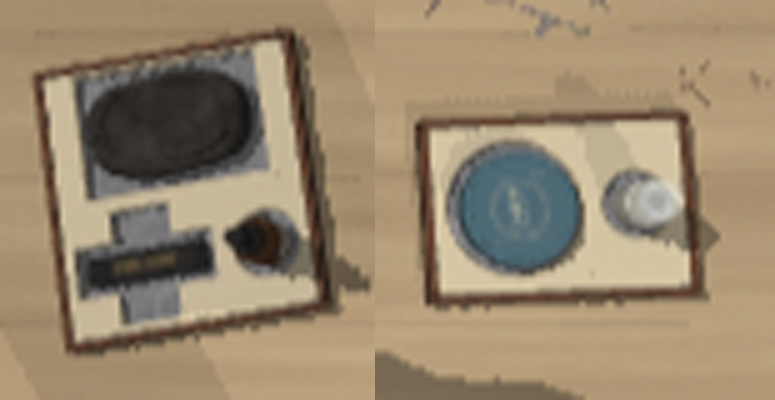

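View pics/s11.png

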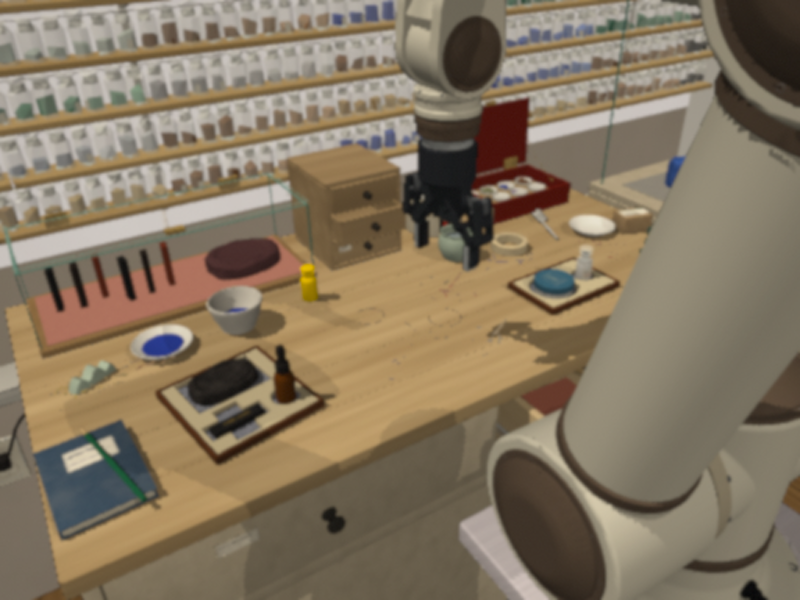

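All five things sit in their recesses and the bystanders have not been moved. The stone (170,125), stick (145,262) and bottle (260,240) are in the larger tray; the tin (515,208) and jar (645,202) are in the smaller one.

```bash
python3 -c "
from workcell import bot
print(bot.job_done())"
```

```text
the job is handed in; nothing more can be done
None
```

I placed all five items in their recesses, in the order asked, left the mortar, water pot and tape roll where they were, and handed the job in at about 42 s of the 128 s allowed. The hand-in returned no verdict.

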